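Clamp a tube rack in its hold-down station

ROBOT

A 6-joint arm with a two-finger parallel gripper is mounted at the origin on a cart in front of the work surface, level with it; the furniture and walls round the work are solid. World frame = base frame: x ahead of the robot, y to its left, z up, the work surface at z = 0. Lengths are in mm, angles in rad, forces in N, time in s.
With the tool pointing down it reaches from about 275 to 750 mm from the base axis. Payload 10.2 kg.
Tool frame: the origin (TCP) lies at the very end of the fingers, on their centre line; the grasp point (between the pads) lies 19 mm behind it; z points along the fingers, y is the line along which they close (so a half turn about z gives the same grasp; the last joint's range is limited). The gripper opens to 85 mm and grips with 20 to 120 N. Pads are 22 mm wide; open, the fingers measure 114 mm over their backs; the gripper's body (76 mm by 85 mm) begins 54 mm behind the grasp point. The pads swing forward as they close: fully open they stand 13 mm farther back than shut.
Start: joints at [-1.446, 0.313, 1.498, -0, 1.331, -0.223], TCP at [178.923, -493.576, 231.294] pointing down, gripper open.
Joint ranges: [-2.94, 2.94], [-0.97, 2.17], [0.19, 2.56], [-1.23, 4.37], [0.02, 3.11], [-2.88, 2.88]. Speed limits (rad/s): [2.39, 2.39, 3.01, 3.14, 3.14, 3.14].

INTERFACE

Orientations are given as a unit quaternion [w, x, y, z].
In Python, from rig import * gives the robot as it stands. The module is installed in compiled form; this text tells all that it offers.
- The arm moves only by the shell command python3 -m crank 'ROWS' [FORCE]. ROWS is JSON, a list that holds one entry, the list of rows, each a list of 7 numbers: the shift along the tool's x, y, z in units of 25 mm (1.0 is 25 mm), then the turn, a rotation vector about the tool's x, y, z in units of 8 degrees (1.0 is 8 degrees), then the finger opening in mm, from 0 to 85.4. A call has exactly 8 rows; each row shifts and turns the commanded pose from where the row before left it, along the tool's axes as they then stand; what a row does not reach is not made up. A row lasts 1/10 s, in which the tool goes at most 50 mm and 8.59 degrees, less where a joint would pass 70% of its speed; a pose out of reach is approached as far as the arm can. A call is refused whole if a number of a shift passes 1 or a number of a turn 1, either way. A call with a gripper value outside its range is refused whole. The fingers move at their own pace and stop on an object; FORCE is the grip in N (left out, the last holds). Time passes only in rows, so rows that do not move let the fingers close, or fill a call up. It gives the time, the measured TCP pose, the force, the opening and the grip force at its end, in the units of the state.
- sense(): the state, without advancing time (a new reading comes with each control period).
- capture(name): name is "side" or "top"; returns the picture (420x560x3 uint8, blue, green, red); there is no depth.
- camera_model(name): a dict with "fx", "fy", "cx", "cy" (pixels), "k1" (the pictures are not rectified: a ray, as slopes to the right and down, at radius r is drawn at 1 + k1 r^2 times it, then the intrinsics apply), "world_from_camera" (4x4, takes a point from camera to world coordinates). Camera axes: x right, y up, looking along -z (the intrinsics and any distortion apply to the point x, -y, -z); pixel columns grow to the right and rows downward; lengths in mm; the calibration is good to about 2 mm. A picture is of the moment at which its call begins. camera_model takes no time and is no camera call.
- finish_job(): hands the job in; it is judged then, once.
The state is a dict: "time_s": time; "joints": joint angles; "dq": joint speeds; "tau": joint torques, N m; "eef_pos": TCP position; "ee_rot": TCP orientation; "force": force on the tool from outside, world axes, zero at the start; "wrist_torque": the same for the moment, N m; "grip_width": opening from 0.0 (shut) to 1.0 (fully open); "grip_force": force on a finger pad.
Only numpy, scipy, OpenCV 4.12 (cv2) and the standard library are available. Lean on these libraries where they do the work, as an engineer would, in place of code of your own. Each camera call takes 0.05 s, during which the arm holds its last target. There are 200 camera calls.

TASK

Clamp the blue 96-place rack in its hold-down station: push the steel swing strap round sideways (the outside of a finger will do; nothing needs gripping) until the round rubber foot under its end is over the middle of the rack, and only then push the black cam lever fully down, so that the foot presses on the rack. Leave the strap over the middle with the lever down. Do not press on or lift the rack itself, and leave the bottle, the aluminium block and the marker pen where they are.

Things in the scene. Friction and masses are not known exactly. Their poses are not given: they have to be found in the camera images.
- station: hold-down station, fixed to the bench: an aluminium base plate 124 x 264 mm, top 10 mm above the bench, with a nest of four low black corner angles (19.5 mm high above the bench) round the rack. Origin on the bench under the middle of the nest; x and y are the plate's short and long sides, z up. The steel post of the strap (12 mm radius) stands 95 mm from the origin towards -y
- rack: blue 96-place tube rack, 84 x 124 x 21 mm, 0.11 kg, loose, standing on the base plate in the nest (3 mm play each way), its top 31 mm above the bench. Origin at the centre of its underside, long side along its y
- rack_middle (a point): the middle of the rack's top face
- strap (a joint): turn of the steel strap about its post, rad, 0 to 2.0, growing clockwise seen from above. 0: parked beside the rack, pointing to the station's -x; 1.6: along the station's +y, over the middle of the nest (no stop or catch there). Stiff (0.22 N m, 2.5 N at the end), stays where left. Flat bar 24 mm wide, from 44 to 56 mm above the bench, reaching 105 mm from the post axis, 20 mm behind it
- post_axis (a point): on the axis of the post, at the strap's top face, 56 mm above the bench
- strap_end (a point): on the strap's middle line right above the foot, 95 mm from the post axis, at the strap's top face, 56 mm above the bench; a round bolt head (8 mm radius) stands 5 mm above it there. From post_axis to this point is the way the strap points
- foot: round black rubber foot, 22 mm across and 6 mm thick, under the strap, 95 mm from the post axis; origin at the centre of its underside. Sprung; the cam drives it down 7.5 mm. With the lever up it hangs about 5 mm above the rack's top; with the lever down it presses on the rack with about 5 N
- cam_lever (a joint): turn of the cam lever about its cross pin, rad, 0 to 1.0 (a stop). 0: open, standing 60 degrees above level, leaning away from the foot; 1.0: fully down, almost level (3 degrees up), pointing straight away from the foot behind the post. It rides on the strap and turns with it. Stiff (0.15 N m, about 3 N at the grip), stays where left
- lever_pin (a point): centre of the lever's cross pin, over the post axis, 70 mm above the bench; between two steel cheeks 26 mm wide over all, 78 mm high
- lever_grip (a point): middle of the lever's black grip, 60 mm from the pin, on the lever's middle line. The grip is 22 mm wide, 12 mm thick and 50 mm long, from 35 to 85 mm from the pin
- bottle: brown bottle with a cap, 46 mm across, 86 mm high, loose, upright; origin under its centre. To be left alone
- block: plain aluminium heating block with holes, 46 x 72 x 40 mm, loose; origin under its centre. To be left alone
- pen: marker pen, 135 mm long, 17 mm thick, lying loose; origin under its centre, long side along its y. To be left alone
Mind the look-alikes: they are no part of the job. There is more than one size of the rack; the one meant has the size given above.

How it is judged (in metres and radians):
On the way, in this order (a step that is already met when the one before it is completed fails the run):
1. the strap's foot is over the middle of the rack (within 15 mm, seen from above) while the lever is still up (horizontal distance between foot and rack_middle below 0.015 m and value of joint cam_lever below 0.35 rad), for 0.2 s.
2. the cam lever is pushed fully down with the foot over the middle, pressing on the rack (horizontal distance between foot and rack_middle below 0.015 m and value of joint cam_lever above 0.92 rad and contact force between foot and rack above 2 N), for 0.2 s.
At the end, for the whole second after the job is handed in: The foot is within 15 mm (seen from above) of the middle of the rack, the cam lever is fully down (above 0.92 of 1.0 rad), the foot presses on the rack with more than 2 N, and the rack lies at rest in its nest (within 10 mm of its middle, not more than 3 mm raised) (all of step 2 and z of rack in the frame of station below 0.013 m and horizontal distance between rack and station below 0.01 m and linear speed of rack below 0.02 m/s); the robot touches nothing.
It fails at once if the rack is lifted out of its nest (z of rack in the frame of station above 0.016 m).
It fails at once if the robot presses on the rack itself (more than 3 N) (contact force between any of the fingers, the arm and rack above 3 N).
It fails at once if the bottle is moved by more than 20 mm (distance of bottle from where it was at the start of the episode above 0.02 m).
It fails at once if the heating block is moved by more than 20 mm (distance of block from where it was at the start of the episode above 0.02 m).
It fails at once if the marker pen is moved by more than 20 mm (distance of pen from where it was at the start of the episode above 0.02 m).
It also fails if it takes over 45 s, if anything falls off the work surface, if the arm or the gripper's body presses on something with over 40 N, if the wrist force passes 120 N, or if a joint passes its speed limit or range.

## Working session

There is one attempt and no reset: what is moved stays moved. The work goes in short steps, Python scripts to look and compute and a shell command to move; the robot and the scene stay as the last step left them, time stands still between calls to the robot, and variables do not carry over. Pictures are saved under pics/ and viewed, at most 10 in all, crops included, and the job is handed in when it is done.

```bash
mkdir -p pics; cat > h.py <<'E'
import numpy as np,cv2
from rig import *
def ray(n,u,v):
    c=camera_model(n);T=np.array(c["world_from_camera"])
    d=np.array([(u-c["cx"])/c["fx"],(v-c["cy"])/c["fy"]]);p=d.copy()
    for _ in range(20): p=d/(1+c["k1"]*(p@p))
    return T[:3,3],T[:3,:3]@np.array([p[0],-p[1],-1])
def onz(n,u,v,z):
    o,d=ray(n,u,v);return o+d*(z-o[2])/d[2]
def proj(n,P):
    c=camera_model(n);T=np.array(c["world_from_camera"])
    q=T[:3,:3].T@(np.array(P,float)-T[:3,3]);s=np.array([q[0],-q[1]])/-q[2]
    s=s*(1+c["k1"]*(s@s));return s*[c["fx"],c["fy"]]+[c["cx"],c["cy"]]
E
python3 - <<'E'
from h import *
for n in("top","side"):
    im=capture(n);cv2.imwrite(f"pics/{n}0.png",im);print(n,np.round(camera_model(n)["world_from_camera"],2).tolist(),camera_model(n)["fx"])
s=sense();print(s)
E
```

```text
top [[0.08, 0.97, -0.22, 358.47], [-1.0, 0.08, -0.02, 94.41], [-0.0, 0.22, 0.98, 1010.89], [0.0, 0.0, 0.0, 1.0]] 402.5448296194091
side [[0.99, 0.06, -0.1, 491.95], [-0.12, 0.33, -0.94, -717.5], [-0.02, 0.94, 0.34, 408.01], [0.0, 0.0, 0.0, 1.0]] 407.83080917530725
{'time_s': 0.1, 'joints': array([-1.44639565e+00,  3.13390338e-01,  1.49830377e+00,  2.39119256e-05,
        1.33100660e+00, -2.23391059e-01]), 'dq': array([-0.00226761, -0.00162305, -0.00184477,  0.0002308 , -0.00147852,
        0.00112411]), 'tau': array([ 2.83853893e-03, -4.12899148e+01, -2.60138941e+01, -1.99285764e-04,
        3.02004730e-03, -2.81957915e-05]), 'eef_pos': array([ 178.90401205, -493.35524636,  230.81578931]), 'ee_rot': array([-5.52773406e-04,  9.84918518e-01,  1.73017933e-01,  3.90085310e-05]), 'force': array([0.15583471, 0.23270753, 0.22397482]), 'wrist_torque': array([ 0.0014099 , -0.01898108,  0.03587133]), 'grip_force': 0.0, 'grip_width': 0.9992740704434854}
```

View pics/top0.png

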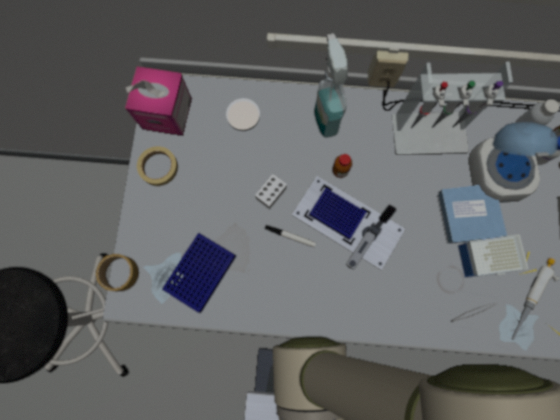

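View pics/side0.png

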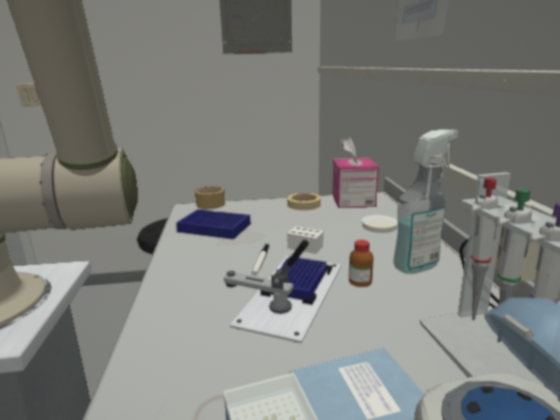

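The top view shows two blue racks: one at (338,213) in the plate's nest and a larger loose one at (200,272). The one in the nest fits. The strap's post is near (372,233), its end is at about (353,262), and the lever grip is at (388,214). I'll confirm this with a crop and measure.

```bash
python3 - <<'E'
from h import *
im=cv2.imread("pics/top0.png");si=cv2.imread("pics/side0.png")
a=cv2.resize(im[165:285,250:420],None,fx=4,fy=4,interpolation=cv2.INTER_CUBIC)[:,:]
b=cv2.resize(si[225:340,215:375],None,fx=4.5,fy=4.5,interpolation=cv2.INTER_CUBIC)
cv2.imwrite("pics/topc.png",a);cv2.imwrite("pics/sidec.png",b)
hsv=cv2.cvtColor(im,cv2.COLOR_BGR2HSV)
m=cv2.inRange(hsv,(110,150,40),(130,255,255))
m=cv2.morphologyEx(m,cv2.MORPH_CLOSE,np.ones((5,5)))
for c in cv2.findContours(m,0,2)[0]:
    if cv2.contourArea(c)<300: continue
    r=cv2.boxPoints(cv2.minAreaRect(c));w=np.array([onz("top",u,v,31)[:2] for u,v in r])
    print("blue",r.mean(0),w.mean(0).round(1),np.linalg.norm(np.diff(w[:3],axis=0),axis=1),(np.diff(w[:3],axis=0)).round(1).tolist())
for n,u,v in [("p1",317,178),("p2",404,228),("p3",385,267),("p4",293,215)]: print(n,onz("top",u,v,10).round(1))
E
```

```text
blue [198.4607  272.16293] [417.9 298.5] [157.09000668 107.39970354] [[142.3, -66.6], [-48.5, -95.8]]
blue [337.5735  212.54411] [592.9 -28.8] [ 81.90604068 113.55263296] [[73.4, -36.3], [-52.6, -100.6]]
p1 [685.1  26.4  10. ]
p2 [ 571.3 -201.4   10. ]
p3 [ 469. -156.   10.]
p4 [581.7  81.1  10. ]
```

View pics/topc.png

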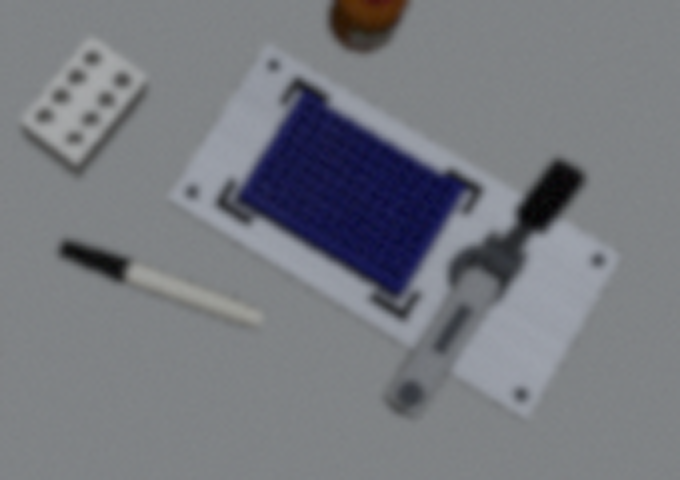

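View pics/sidec.png

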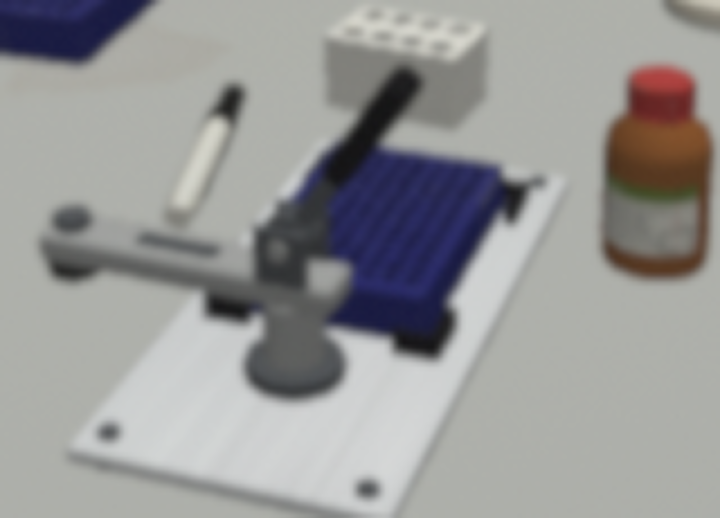

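The crop confirms it: the rack in the nest measures about 82 x 114 mm by mask, while the loose one is 157 x 107 mm, so it's a look-alike. The lever is up and the strap is parked to the robot side. Next I'll fit the station frame.

```bash
cat >> h.py <<'E'
def S(p): 
    f=np.load("st.npy"); y=f[2:4]; x=np.array([y[1],-y[0]]); d=np.array(p[:2])-f[:2]; return np.array([d@x,d@y])
def W(p,z):
    f=np.load("st.npy"); y=f[2:4]; x=np.array([y[1],-y[0]]); return np.r_[f[:2]+p[0]*x+p[1]*y,z]
E
python3 - <<'E'
from h import *
def T(u,v,z): return onz("top",250+u/4,165+v/4,z)[:2]
def Sd(u,v,z): return onz("side",215+u/4.5,225+v/4.5,z)[:2]
P=[T(270,45,10),T(620,260,10),T(528,417,10),T(170,198,10)]
R=[T(308,90,31),T(470,182,31),T(400,297,31),T(240,198,31)]
for Q in(P,R):
    print(np.mean(Q,0).round(1),[np.linalg.norm(Q[i]-Q[(i+1)%4]).round(1) for i in range(4)])
y=(P[0]-P[1])+(P[3]-P[2]);y/=np.linalg.norm(y)
yr=(R[0]-R[1])+(R[3]-R[2]);yr/=np.linalg.norm(yr)
print(y,yr)
be=T(410,392,61);bs=Sd(72,215,61);print("bolt",be,bs)
c=np.mean(R,0)
for o in(c,): 
    np.save("st.npy",np.r_[o,y]); print("S bolt",S(be),S(bs),"plate c",S(np.mean(P,0)))
print("side plate corners",S(Sd(70,452,10)),S(Sd(568,178,10)))
print("grip",S(T(552,195,122)),S(Sd(372,125,122)))
q=sense()["ee_rot"];from scipy.spatial.transform import Rotation as Ro
M=Ro.from_quat(np.r_[q[1:],q[0]]).as_matrix();print(M.round(3))
yaw=np.degrees(np.arctan2(M[1,0],M[0,0]));t=np.degrees(np.arctan2(y[1],y[0]));print("yaw",yaw,"target",t,"TCP S",S(sense()["eef_pos"]), W((-82,-135),0))
E
```

```text
[575.5 -61.2] [np.float64(260.6), np.float64(117.3), np.float64(260.6), np.float64(121.3)]
[592.1 -31.5] [np.float64(116.3), np.float64(86.2), np.float64(115.7), np.float64(82.8)]
[0.46746151 0.88401343] [0.45449388 0.89074986]
bolt [466.44692256 -66.6540347 ] [468.87392722 -69.09963098]
S bolt [-94.66676385 -89.80913257] [-91.37803701 -90.83654127] plate c [ -0.81783482 -34.02929826]
side plate corners [ -56.26206723 -165.16917168] [62.96499753 98.13430644]
grip [ 33.72266763 -95.32521172] [ 35.70053642 -96.19684909]
[[ 0.94   0.341 -0.   ]
 [ 0.341 -0.94   0.001]
 [ 0.    -0.001 -1.   ]]
yaw 19.926664095425167 target 62.130356740951825 TCP S [-149.39216595 -601.43397538] [ 456.51952087 -112.52459281    0.        ]
```

```bash
python3 -m crank '[[[1,0,0,0,0,-0.66,0],[1,0,0,0,0,-0.66,0],[1,0,0,0,0,-0.66,0],[1,0,0,0,0,-0.66,0],[1,0,0,0,0,-0.66,0],[1,0,0,0,0,-0.66,0],[1,0,0,0,0,-0.66,0],[1,0,0,0,0,-0.66,0]]]' && python3 - <<'E'
from h import *
s=sense();p=s["eef_pos"];print(S(p),p,s["ee_rot"],s["joints"]);print("to go units",(np.array([-135,-82])-S(p)[::-1])/25)
E
```

```text
time_s: 0.9
eef_pos: [332.8, -371.1, 230.9]
ee_rot: [-0.0, 0.855, 0.518, 0.0]
force: [-0.6, 0.1, 0.4]
grip_width: -0.005
grip_force: 0.0
[ -70.51688578 -421.47503368] [ 332.75469694 -371.14028296  230.9199394 ] [-3.80921086e-04  8.55401491e-01  5.17965387e-01  4.68070836e-05] [-1.07539192e+00  2.55096343e-01  1.57542778e+00  5.80720384e-05
  1.31183405e+00 -5.93551949e-01]
to go units [11.45900135 -0.45932457]
```

```bash
python3 -m crank '[[[1,0,0,0,0,0,0],[1,0,0,0,0,0,0],[1,0,0,0,0,0,0],[1,0,0,0,0,0,0],[1,0,0,0,0,0,0],[1,-0.2,0.3,0,0,0,0],[1,-0.2,0.5,0,0,0,0],[1,0,0.5,0,0,0,0]]]'; python3 -m crank '[[[1,0,0.4,0,0,0,0],[1,0,0.4,0,0,0,0],[0.8,0,0.8,0,0,0,0],[0,0,0.8,0,0,0,0],[0,0,0.8,0,0,0,0],[0,0,0.8,0,0,0,0],[0,0,0,0,0,0,0],[0,0,0,0,0,0,0]]]' && python3 - <<'E'
from h import *
s=sense();p=s["eef_pos"];print(S(p),p,s["ee_rot"],s["joints"]);print("to go units",(np.array([-135,-82])-S(p)[::-1])/25,(p[2]-47)/25)
cv2.imwrite("pics/s1.png",cv2.resize(capture("side")[150:350,170:400],None,fx=3,fy=3))
E
```

```text
time_s: 1.7
eef_pos: [416.7, -189.4, 198.3]
ee_rot: [-0.0, 0.856, 0.516, -0.0]
force: [0.4, 0.5, 0.5]
grip_width: 0.001
grip_force: 0.0
time_s: 2.5
eef_pos: [449.5, -128.7, 99.2]
ee_rot: [-0.0, 0.856, 0.516, -0.0]
force: [-0.0, 0.6, -0.5]
grip_width: 0.0
grip_force: 0.0
[ -80.65165835 -152.60493786] [ 449.4818422  -128.71789207   99.16899477] [-8.29576137e-05  8.56420961e-01  5.16278149e-01 -5.19099018e-05] [-5.30281754e-01  3.47151710e-01  1.83320839e+00 -1.45781492e-05
  9.61427909e-01 -4.44759079e-02]
to go units [ 0.70419751 -0.05393367] 2.0867597907620246
```

View pics/s1.png

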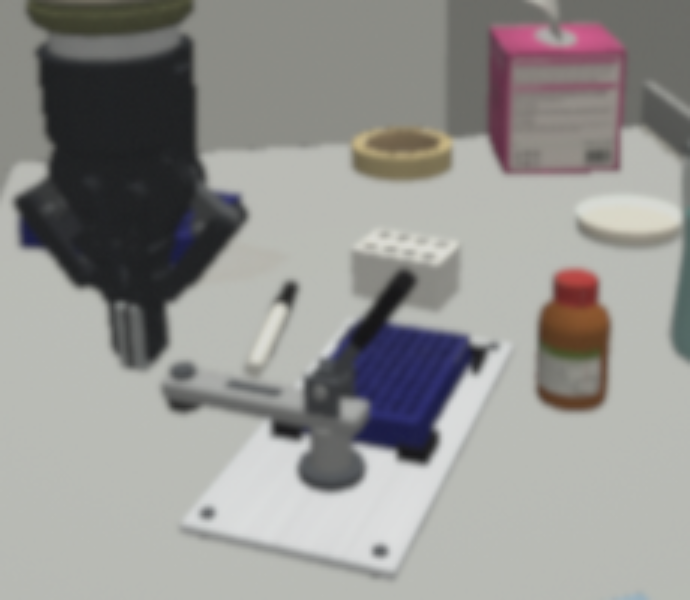

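The fingers, tip at crop (138,360), are shut and behind the strap's trailing side; the bolt is at (180,370). I'll descend and work out the sweep.

```bash
python3 -m crank '[[[0,0,0.5,0,0,0,0],[0,0,0.5,0,0,0,0],[0,0,0.5,0,0,0,0],[0,0,0.5,0,0,0,0],[0,0,0.1,0,0,0,0],[0.2,0,0,0,0,0,0],[0,0,0,0,0,0,0],[0,0,0,0,0,0,0]]]'; python3 - <<'E'
from h import *
s=sense();p=s["eef_pos"];print(S(p),p,s["force"])
def c(t): 
    s,k=np.sin(t),np.cos(t);h=12+14.5*s+11*k
    return np.array([0,-93])+82*np.array([-k,s])+h*np.array([-s,-k])
pr=S(p)
for t in np.arange(0,1.58,.1): q=c(t);print(round(t,2),q.round(1),"rows xy",((q-pr)[::-1]/25).round(2));pr=q
E
```

```text
time_s: 3.35
eef_pos: [452.2, -124.2, 47.0]
ee_rot: [0.001, 0.856, 0.517, 0.0]
force: [0.6, 0.6, -0.5]
grip_width: 0.001
grip_force: 0.0
[ -80.36355239 -147.38409741] [ 452.17707369 -124.23727746   47.02547988] [ 0.55934936  0.60007491 -0.54683641]
0.0 [ -82. -116.] rows xy [ 1.26 -0.07]
0.1 [ -84.  -109.1] rows xy [ 0.28 -0.08]
0.2 [ -85.5 -101.9] rows xy [ 0.29 -0.06]
0.3 [-86.3 -94.4] rows xy [ 0.3  -0.03]
0.4 [-86.3 -86.7] rows xy [ 0.31 -0.  ]
0.5 [-85.7 -78.8] rows xy [0.31 0.03]
0.6 [-84.2 -70.9] rows xy [0.32 0.06]
0.7 [-81.9 -62.9] rows xy [0.32 0.09]
0.8 [-78.7 -55.1] rows xy [0.31 0.13]
0.9 [-74.6 -47.5] rows xy [0.3  0.16]
1.0 [-69.7 -40.3] rows xy [0.29 0.2 ]
1.1 [-63.9 -33.5] rows xy [0.27 0.23]
1.2 [-57.2 -27.3] rows xy [0.25 0.27]
1.3 [-49.8 -21.7] rows xy [0.22 0.3 ]
1.4 [-41.7 -17. ] rows xy [0.19 0.32]
1.5 [-33.  -13.1] rows xy [0.15 0.35]
```

```bash
python3 -m crank '[[[0.4,0,0,0,0,0,0],[0.4,0,0,0,0,0,0],[0.4,-0.07,0,0,0,0,0],[0.3,-0.08,0,0,0,0,0],[0.3,-0.06,0,0,0,0,0],[0.3,-0.03,0,0,0,0,0],[0.3,0,0,0,0,0,0],[0.3,0.03,0,0,0,0,0]]]'; python3 -m crank '[[[0.32,0.06,0,0,0,0,0],[0.32,0.09,0,0,0,0,0],[0.31,0.13,0,0,0,0,0],[0.3,0.16,0,0,0,0,0],[0.29,0.2,0,0,0,0,0],[0.27,0.23,0,0,0,0,0],[0.25,0.27,0,0,0,0,0],[0,0,0,0,0,0,0]]]'; python3 - <<'E'
from h import *
s=sense();p=s["eef_pos"];print(S(p),p,s["force"])
cv2.imwrite("pics/t2.png",cv2.resize(capture("top")[165:285,250:420],None,fx=4,fy=4,interpolation=2))
E
```

```text
time_s: 4.15
eef_pos: [478.8, -61.7, 46.3]
ee_rot: [-0.0, 0.856, 0.516, -0.0]
force: [-0.6, -3.9, 0.3]
grip_width: -0.001
grip_force: 1.6
time_s: 4.95
eef_pos: [529.0, -29.4, 46.2]
ee_rot: [0.0, 0.856, 0.516, 0.001]
force: [0.1, 0.9, 0.3]
grip_width: 0.0
grip_force: 0.1
[-56.8197172  -27.63163676] [528.96980589 -29.38033102  46.24756824] [0.08597766 0.86771278 0.29684938]
```

View pics/t2.png

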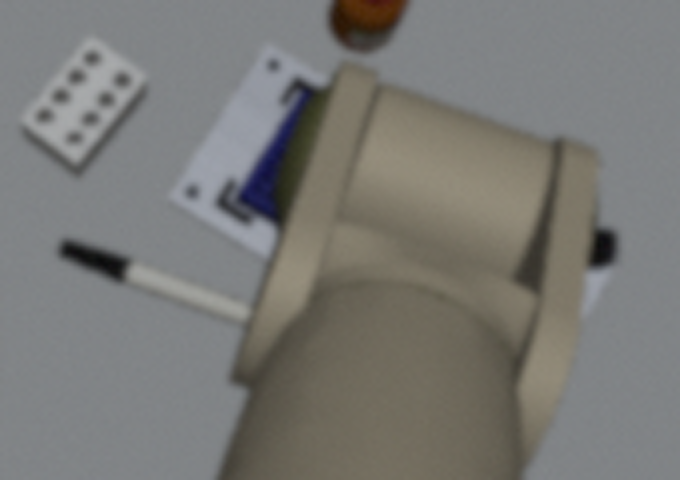

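The arm hides the strap, but the lever tip at (605,248) has turned with it. I'll continue to just short of the middle, back off and measure.

```bash
python3 -m crank '[[[0.22,0.3,0,0,0,0,0],[0.19,0.32,0,0,0,0,0],[0.08,0.17,0,0,0,0,0],[0,0,0,0,0,0,0],[0,0,0,0,0,0,0],[0,-0.5,0,0,0,0,0],[0,-0.5,0,0,0,0,0],[0,0,0,0,0,0,0]]]'; python3 - <<'E'
from h import *
s=sense();p=s["eef_pos"];print(S(p),p,s["force"])
cv2.imwrite("pics/s3.png",cv2.resize(capture("side")[200:350,200:390],None,fx=4,fy=4,interpolation=2))
E
```

```text
time_s: 5.8
eef_pos: [528.2, -16.0, 46.4]
ee_rot: [-0.0, 0.856, 0.516, 0.0]
force: [0.7, -1.1, 0.7]
grip_width: 0.0
grip_force: 0.0
[-63.77970222 -16.12032042] [528.19818297 -15.95064772  46.39721797] [ 0.68669619 -1.1180461   0.68699389]
```

View pics/s3.png

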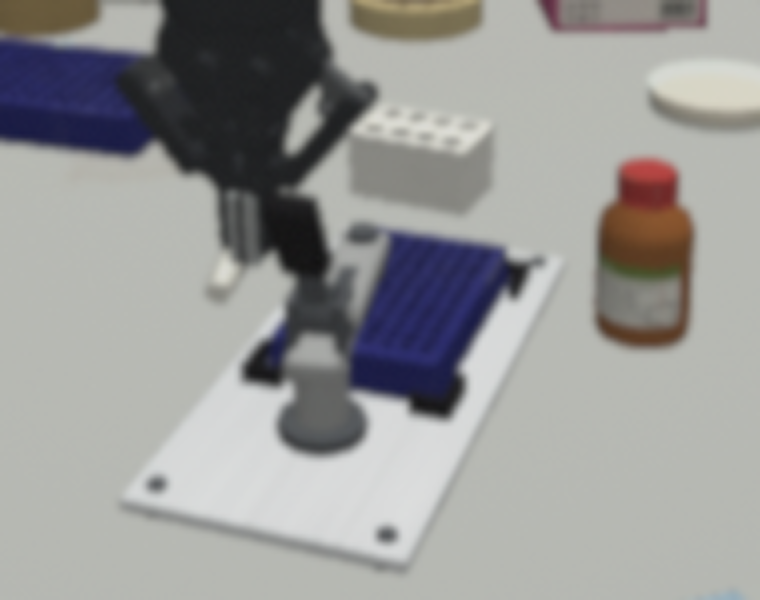

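The strap now lies over the rack, with its bolt at crop (365,233), and the fingers hang clear on the left. I'll measure the bolt and the rack middle in this view.

```bash
python3 - <<'E'
from h import *
f=lambda u,v,z:S(onz("side",200+u/4,200+v/4,z))
print("bolt",f(365,233,61),"rack far right",f(508,247,31),"rack near right",f(442,366,31))
print("plate",f(120,502,10),f(407,566,10),f(566,260,10),"lever grip mid",f(298,235,122))
for P in [(0,0),(-42,62),(42,62),(42,-62),(-42,-62)]: print(P,((proj("side",W(P,31))-200)*4).round(0))
E
```

```text
bolt [-9.93731104 -3.46694672] rack far right [42.29575483 61.10603796] rack near right [ 44.97551031 -57.37089154]
plate [ -57.04373383 -165.59712562] [  64.90897279 -164.91389037] [63.96914592 96.38459885] lever grip mid [   8.54496631 -127.63381986]
(0, 0) [388. 290.]
(-42, 62) [351. 222.]
(42, 62) [508. 246.]
(42, -62) [432. 370.]
(-42, -62) [255. 338.]
```

The foot is about 11 mm short in -x, measured against the plate in the same view. I'll push about 9 mm beyond the last contact, then back off and look from above.

```bash
python3 -m crank '[[[0.1,0.4,0,0,0,0,0],[0,0.4,0,0,0,0,0],[0,0.3,0,0,0,0,0],[0,0.28,0,0,0,0,0],[0,0,0,0,0,0,0],[0,0,0,0,0,0,0],[0,-0.6,0,0,0,0,0],[0,-0.6,-0.2,0,0,0,0]]]'; python3 -m crank '[[[0,0,-1,0,0,0,0],[0,0,-1,0,0,0,0],[0,0,-1,0,0,0,0],[0,0,-1,0,0,0,0],[0,0,-1,0,0,0,0],[-1,-1,0,0,0,0,0],[-1,-1,0,0,0,0,0],[-1,-1,0,0,0,0,0]]]'; python3 -m crank '[[[-1,-1,0,0,0,0,0],[-1,-1,0,0,0,0,0],[-1,-1,0,0,0,0,0],[-1,-1,0,0,0,0,0],[-1,-1,0,0,0,0,0],[-1,0,0,0,0,0,0],[-1,0,0,0,0,0,0],[0,0,0,0,0,0,0]]]'; python3 - <<'E'
from h import *
s=sense();p=s["eef_pos"];print(S(p),p,s["force"])
a=cv2.resize(capture("top")[165:285,270:420],None,fx=5,fy=5,interpolation=2)
cv2.imwrite("pics/s4.png",a);cv2.imwrite("pics/side4.png",capture("side"))
E
```

```text
time_s: 6.65
eef_pos: [533.4, -16.5, 50.8]
ee_rot: [-0.0, 0.856, 0.516, -0.0]
force: [-0.3, 0.7, -0.1]
grip_width: -0.001
grip_force: 0.0
time_s: 7.45
eef_pos: [431.4, -48.0, 176.3]
ee_rot: [0.0, 0.856, 0.516, 0.0]
force: [0.5, -0.8, 0.7]
grip_width: 0.001
grip_force: 0.0
time_s: 8.25
eef_pos: [239.6, -146.0, 176.6]
ee_rot: [0.001, 0.857, 0.515, -0.0]
force: [-0.1, -0.5, -0.7]
grip_width: -0.003
grip_force: 0.0
[-258.13215545 -265.95355516] [ 239.60058423 -145.95429099  176.56624517] [-0.10075703 -0.49996472 -0.69055982]
```

View pics/s4.png

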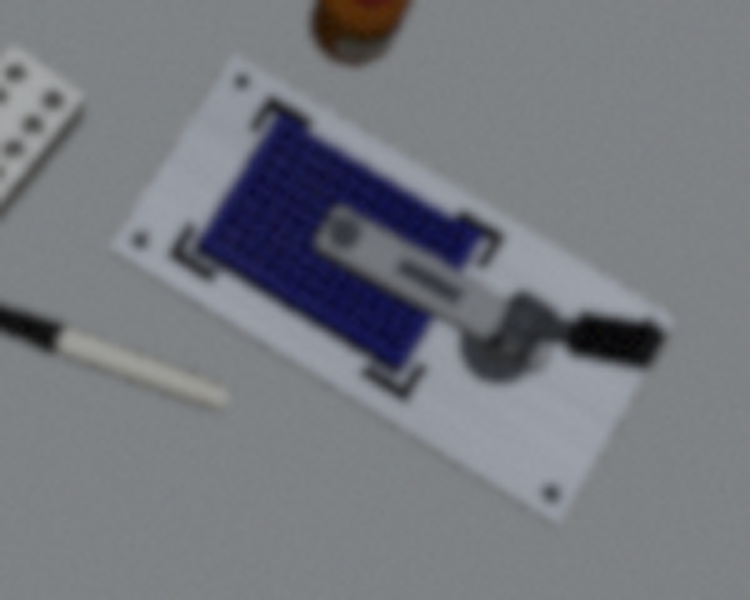

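The strap lies along the middle of the rack. The bolt is at (345,233), the rack corners at (285,118), (470,230), (403,368) and (203,248), and the grip runs from (572,333) to (660,345).

```bash
python3 - <<'E'
from h import *
f=lambda u,v,z:S(onz("top",270+u/5,165+v/5,z))
nest=[f(*c,19.5) for c in[(270,100),(500,238),(402,396),(175,250)]];print("nest",np.array(nest).round(1).tolist(),np.mean(nest,0))
R=[f(*c,31) for c in[(285,118),(483,228),(403,368),(203,248)]];print("rack",np.array(R).round(1).tolist(),np.mean(R,0))
pl=[f(*c,10) for c in[(238,55),(672,320),(560,520),(115,245)]];print("plate",np.mean(pl,0))
print("bolt",f(345,233,61),"grip near/far",f(572,333,70+35*.87),f(660,345,144))
im=cv2.imread("pics/side4.png");print()
cv2.imwrite("pics/s5.png",cv2.resize(im[200:350,200:390],None,fx=4,fy=4,interpolation=2))
E
```

```text
nest [[45.7, 68.9], [46.3, -66.7], [-49.8, -65.8], [-47.5, 68.3]] [-1.34201663  1.14736592]
rack [[38.1, 56.8], [42.5, -56.2], [-40.1, -58.4], [-41.6, 56.3]] [-0.28369699 -0.38694764]
plate [  0.30336229 -33.38311465]
bolt [-5.10328959  0.64467845] grip near/far [  -0.18132774 -111.30574315] [   3.23684618 -140.94231697]
```

View pics/s5.png

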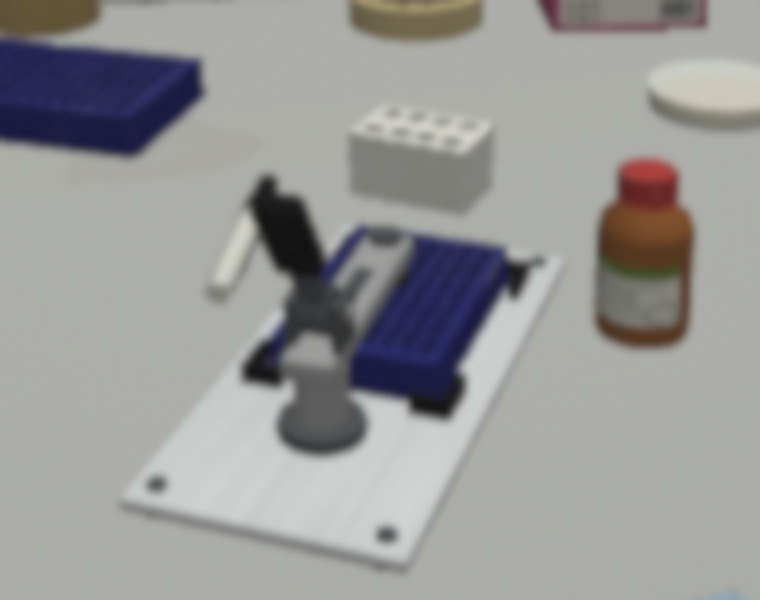

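The side view agrees: the bolt is at (385,237), so the foot is about 4 mm from the middle. The lever is up at (290,235). Next I go above the lever on its foot side.

```bash
python3 -m crank '[[[0.6,0.9,0,0,0,0,0],[0.6,0.9,0,0,0,0,0],[0.6,0.9,0,0,0,0,0],[0.6,0.9,0,0,0,0,0],[0.6,0.9,0,0,0,0,0],[0.6,0.9,0,0,0,0,0],[0.6,0.9,0,0,0,0,0],[0.6,0.9,0,0,0,0,0]]]'; python3 -m crank '[[[0.6,0.9,0,0,0,0,0],[0.6,0.9,0,0,0,0,0],[0.6,0.9,0,0,0,0,0],[0.5,0.5,0,0,0,0,0],[0,0,0,0,0,0,0],[0,0,0,0,0,0,0],[0,0,0,0,0,0,0],[0,0,0,0,0,0,0]]]'; python3 - <<'E'
from h import *
s=sense();p=s["eef_pos"];print(S(p),p,s["force"]);print("to go",(-100-S(p)[1])/25,(2-S(p)[0])/25,(p[2]-126)/25)
pr=np.array([-100,126.])
for d in np.arange(60,1,-4):
    a=np.radians(d);q=np.array([-83-60*np.cos(a)+6*np.sin(a),70+60*np.sin(a)+6*np.cos(a)]);e=(q-pr)/25;print(d,q.round(1),e[0].round(2),-e[1].round(2));pr=q
E
```

```text
time_s: 9.15
eef_pos: [457.0, -120.3, 176.0]
ee_rot: [-0.0, 0.856, 0.517, -0.0]
force: [-0.5, -0.8, 0.0]
grip_width: -0.003
grip_force: 0.0
time_s: 9.95
eef_pos: [552.8, -108.6, 176.5]
ee_rot: [0.0, 0.856, 0.516, 0.0]
force: [-1.4, 0.6, -0.1]
grip_width: 0.003
grip_force: 0.0
[  1.22289037 -86.49919367] [ 552.76193342 -108.55272658  176.53650244] [-1.42201699  0.55398507 -0.06669628]
to go -0.5400322530135071 0.031084385250314883 2.02146009740273
60 [-107.8  125. ] -0.31 0.04
56 [-111.6  123.1] -0.15 0.07
52 [-115.2  121. ] -0.15 0.08
48 [-118.7  118.6] -0.14 0.09
44 [-122.  116.] -0.13 0.1
40 [-125.1  113.2] -0.12 0.11
36 [-128.   110.1] -0.12 0.12
32 [-130.7  106.9] -0.11 0.13
28 [-133.2  103.5] -0.1 0.14
24 [-135.4   99.9] -0.09 0.14
20 [-137.3   96.2] -0.08 0.15
16 [-139.    92.3] -0.07 0.15
12 [-140.4   88.3] -0.06 0.16
8 [-141.6   84.3] -0.05 0.16
4 [-142.4   80.2] -0.03 0.16
```

Descend on the foot side, then follow the arc in coarser steps.

```bash
python3 -m crank '[[[0,0,0.5,0,0,0,0],[0,0,0.5,0,0,0,0],[0,0,0.5,0,0,0,0],[0,0,0.5,0,0,0,0],[-0.5,0,0,0,0,0,0],[-0.3,0,0.05,0,0,0,0],[-0.15,0,0.07,0,0,0,0],[-0.15,0,0.08,0,0,0,0]]]'; python3 -m crank '[[[-0.14,0,0.09,0,0,0,0],[-0.13,0,0.1,0,0,0,0],[-0.12,0,0.11,0,0,0,0],[-0.12,0,0.12,0,0,0,0],[-0.11,0,0.13,0,0,0,0],[-0.1,0,0.14,0,0,0,0],[-0.09,0,0.14,0,0,0,0],[-0.08,0,0.15,0,0,0,0]]]'; python3 - <<'E'
from h import *
s=sense();p=s["eef_pos"];print(S(p),p,s["force"])
E
```

```text
time_s: 10.75
eef_pos: [540.7, -133.4, 121.8]
ee_rot: [0.001, 0.857, 0.516, 0.001]
force: [1.9, 2.1, -0.7]
grip_width: 0.002
grip_force: 1.1
time_s: 11.55
eef_pos: [530.0, -152.8, 96.5]
ee_rot: [0.0, 0.856, 0.516, -0.0]
force: [2.2, -0.9, 2.0]
grip_width: 0.003
grip_force: 1.3
[   1.77184823 -136.281826  ] [ 529.97575519 -152.81785865   96.49816361] [ 2.22023621 -0.85389976  1.99800209]
```

```bash
python3 -m crank '[[[-0.07,0,0.15,0,0,0,0],[-0.06,0,0.16,0,0,0,0],[-0.05,0,0.16,0,0,0,0],[-0.03,0,0.16,0,0,0,0],[0,0,0.06,0,0,0,0],[0,0,0.06,0,0,0,0],[0,0,0,0,0,0,0],[0,0,0,0,0,0,0]]]'; python3 - <<'E'
from h import *
s=sense();p=s["eef_pos"];print(S(p),p,s["force"])
E
```

```text
time_s: 12.35
eef_pos: [527.4, -157.5, 78.6]
ee_rot: [0.0, 0.856, 0.516, -0.0]
force: [-3.1, -2.3, 8.2]
grip_width: -0.003
grip_force: 4.0
[   1.68299643 -141.58402074] [ 527.41863706 -157.4635352    78.56570011] [-3.1269796  -2.33222134  8.15459078]
```

```bash
python3 -m crank '[[[0,0,0.04,0,0,0,0],[0,0,0.04,0,0,0,0],[0,0,0,0,0,0,0],[0,0,0,0,0,0,0],[0,0,0,0,0,0,0],[0,0,0,0,0,0,0],[0,0,0,0,0,0,0],[0,0,0,0,0,0,0]]]'
```

```text
time_s: 13.15
eef_pos: [527.6, -157.6, 78.1]
ee_rot: [0.001, 0.856, 0.516, -0.0]
force: [-7.2, -1.1, 21.4]
grip_width: 0.0
grip_force: 10.7
```

The force rises to 21 N with only 0.5 mm more travel, so the lever is on its stop. I'll lift straight up, move off and check.

```bash
python3 -m crank '[[[0,0,-0.3,0,0,0,0],[0,0,-1,0,0,0,0],[0,0,-1,0,0,0,0],[0,0,-1,0,0,0,0],[0,0,-1,0,0,0,0],[-0.5,-1,0,0,0,0,0],[-0.5,-1,0,0,0,0,0],[-0.5,-1,0,0,0,0,0]]]'; python3 -m crank '[[[-0.5,-1,0,0,0,0,0],[-0.5,-1,0,0,0,0,0],[-0.5,-1,0,0,0,0,0],[-0.5,-1,0,0,0,0,0],[-0.5,-1,0,0,0,0,0],[-0.5,-1,0,0,0,0,0],[0,0,0,0,0,0,0],[0,0,0,0,0,0,0]]]'; python3 - <<'E'
from h import *
a=cv2.resize(capture("top")[165:285,270:420],None,fx=4,fy=4,interpolation=2)[:,:400*2]
b=cv2.resize(capture("side")[225:345,220:390],None,fx=4,fy=4,interpolation=2)
im=np.hstack([cv2.resize(a,(400,320)),cv2.resize(b,(400,282+38))]);cv2.imwrite("pics/f.png",im)
E
```

```text
time_s: 13.95
eef_pos: [442.2, -154.6, 183.0]
ee_rot: [-0.001, 0.856, 0.516, -0.0]
force: [0.6, -0.6, 0.0]
grip_width: -0.002
grip_force: 0.0
time_s: 14.75
eef_pos: [276.1, -151.5, 183.5]
ee_rot: [-0.0, 0.857, 0.516, 0.0]
force: [0.9, -1.0, -0.3]
grip_width: -0.001
grip_force: 0.0
```

View pics/f.png

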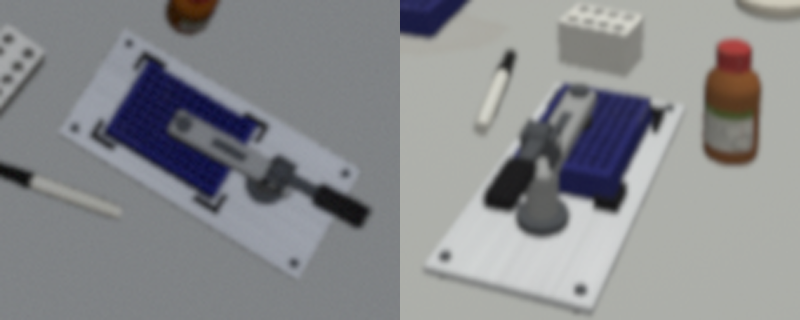

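The lever is down, with its grip at (343,207) in the left half. The bolt is still over the rack middle at (182,124), unchanged, and the robot is clear. Handing in.

```bash
python3 -c "
from rig import *
print(finish_job())"
```

```text
the job is handed in; nothing more can be done
None
```

I handed the job in with the strap over the middle of the rack (foot about 4 mm off by camera), the lever pushed onto its stop, and the arm clear; the foot's force on the rack was not measured, and no verdict came back.

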